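# Set the stop and clamp a blank on the grinder's setting bed

### The job

On the setting bed, slide the stop carriage along the bed until its pointer lines up with the point of the index rider. Then slide the long square blank along its channel until its end rests against the stop without pushing the stop off its setting, and finally swing the hold-down lever fully down over the blank. Do not shift the rider, and leave the two loose parts standing on the bed where they are.

Things in the scene. Friction and masses are not known exactly. Their poses are not given: they have to be found in the camera images.
- bed: beige cast plate 200 (x) x 470 (y) x 15 mm fixed on the bench, turned up to 0.3 rad. Origin on the bench under the channel's middle; x points away from the robot across the bed, y left along the channel, z up. Plate from x = -95 to +105 mm. Channel along y at x = 0: two steel strips, tops at z = 23 mm, 33 mm apart inside; its floor is the plate's top, z = 15 mm
- stop (a joint): position of the stop carriage along the bed's y, 0 to 0.16 m; 0 is its right-hand end, where its middle is at bed y = -200 mm, and it grows to the left. It stays where it is left; about 12 N slides it
- stop_pointer (a point): tip of the steel pointer, a corner of a small diamond plate, on the far side (+x) of the stop carriage, at the carriage's middle, bed x = 54 mm, z = 46 mm. The carriage is a dark steel block 78 (x) x 40 (y) mm, z = 24 to 50 mm, riding over the channel
- stop_fin (a point): centre of the top of the upright black fin on the middle of the stop carriage, by which it is pushed or gripped: 45 mm (x) x 20 mm (y), from z = 50 up to z = 106 mm
- stop_face (a point): centre of the carriage's left (+y) face, against which the blank must rest, z = 30 mm, 20 mm to the left of the carriage's middle. x and y axes as the bed's
- rider_tip (a point): point of the index rider, bed x = 58 mm, z = 46 mm: it marks the bed y where the stop's pointer must be. The rider is an aluminium block 30 x 30 mm with a low round screw head (top at z = 57 mm), centred at bed x = 86 mm on a short rail along the bed's far right edge, its dark steel point, a corner of a small diamond plate, facing the carriage. Axes as the bed's; not to be moved
- blank: long square aluminium blank 30 x 200 x 30 mm, about 0.5 kg, loose in the channel to the left of the stop, its length along y (bed z = 15 to 45 mm). Origin under its centre
- blank_end (a point): centre of the blank's right-hand (-y) end face, the one that must rest on the stop
- blank_tail (a point): centre of the blank's left-hand (+y) end face, where it can be pushed
- lever (a joint): angle of the hold-down lever: 0 is fully down, level across the blank with its rubber pad about 2 mm above it; 1.0 rad is its highest. It starts raised and stays where it is left; about 3 N down on its ball swings it
- lever_ball (a point): centre of the black ball, 32 mm dia, at the free end of the hold-down lever, 155 mm from the hinge; the lever is a steel bar 16 mm wide, pointing from the hinge over the channel towards the robot; fully down the ball is at bed (-77, 30, 66) mm
- lever_hinge (a point): hinge of the hold-down lever, on the bed's far side, at bed (78, 30, 66) mm; hinge axis along the bed's y; two fork posts up to z = 70 mm beside it
- collet: bystander: plain steel collet, 32 mm dia, 36 mm high, standing on the front flange of the bed; origin at its underside
- ring_nut: bystander: dark steel ring, 36 mm dia, 16 mm high, lying on the front flange of the bed; origin at its underside

How it is judged:
By the outcome, as a careful person would: the job done as asked, in the order asked, and still so for the second after the job is handed in, with the robot touching nothing.
It also fails if it takes over 70 s, if anything falls off the work surface, if the arm or the gripper's body presses on something with over 40 N, if the wrist force passes 120 N, or if a joint passes its speed limit or range.

### The arm

A 6-joint arm with a two-finger parallel gripper is mounted at the origin on the work surface. World frame = base frame: x ahead of the robot, y to its left, z up, the work surface at z = 0. Lengths are in m, angles in degrees, forces in N, time in s.
With the tool pointing down it reaches from about 0.4 to 0.825 m from the base axis. Payload 7 kg.
Tool frame: the origin (TCP) lies on the centre line of the jaws, within the pads' length; the fingertips stand 19 mm ahead of it and the grasp point (between the pads) is the TCP (r.tips_ahead is the distance from the TCP to the fingertips, in m); z points along the fingers, y is the line along which they close (so a half turn about z gives the same grasp; the last joint's range is limited). The gripper opens to 88 mm and grips with 3 to 60 N. Pads are 19 mm wide; open, the fingers measure 130 mm over their backs; the gripper's body (78 mm by 193 mm) begins 47 mm behind the grasp point.
Start: joints at [-55.858, 20.546, 0.682, 0, -70.136, -16.507], TCP at [0.204, -0.643, 0.246] pointing down, gripper open.
Joint ranges: [-176.03, 176.03], [-82.01, 121.73], [-58.28, 71.71], [-173.87, 95.51], [-174.79, -0.11], [-173.66, 173.66]. Speed limits (degrees/s): [136.94, 136.94, 172.46, 180, 180, 180].

### API

Orientations are given as [roll, pitch, yaw] about the fixed x, y, z axes, in that order (R = Rz(yaw) Ry(pitch) Rx(roll)).
In Python, from plant import r, viewer, close_job gives the robot as it stands. The module is installed in compiled form; this text tells all that it offers.
- The arm moves only by the tool arm_command, never from a script. Its arguments are lists of equal length, an entry for each row: "travel": the shift along the world's x, y, z scaled (see below), a list of three; "delta_rot": the turn, a rotation vector about the world's x, y, z scaled (see below), a list of three. In form: {"travel": [[dx, dy, dz], ...], "delta_rot": [[rx, ry, rz], ...]}. A call has 1 to 20 rows; each row is the pose to reach, as a shift and turn from the pose commanded when the call began; what a row does not reach only later rows make up. The controller multiplies each number of a shift by 0.5 m and each number of a turn by 90 degrees. A row lasts 1/8 s, in which the tool goes at most 62.5 mm and 10.7 degrees, less where a joint would pass 70% of its speed; a pose out of reach is approached as far as the arm can. A call with a number of a shift or a turn outside -1 to 1 is refused whole. A call with a gripper value outside its range is refused whole. "grip" is the opening, from 0 (shut) to 1 (fully open), set as the call begins (left out, the last holds). The fingers move at their own pace and stop on an object; "newtons" is the grip in N (left out, the last holds). Time passes only in rows, so rows that repeat a pose let the fingers close. It gives the time, the measured TCP pose, the force, the opening and the grip force at its end, in the units of the state.
- r.get_state(): the state, without advancing time (a new reading comes with each control period).
- viewer.capture(name): name is "scene" or "top"; returns a dict with "img" (384x512x3 uint8, red, green, blue), "camera_matrix" (3x3 intrinsics, pixels), "R" (3x3) and "t" (3): a world point X has camera coordinates R X + t. Camera axes: x right, y down, z forward; pixel columns grow to the right and rows downward; lengths in m; the calibration is good to about 2 mm. A picture is of the moment at which its call begins. There is no depth.
- close_job(): hands the job in; it is judged then, once.
The state is a dict: "time_s": time; "joints": joint angles; "qd": joint speeds; "joint_torque": joint torques, N m; "tcp_pos": TCP position; "eef_rot": TCP orientation; "contact_force": force on the tool from outside, world axes, zero at the start; "moment": the same for the moment, N m; "gripper_width": finger opening in m; "gripper_force": force on a finger pad.
Only numpy, scipy, OpenCV 4.12 (cv2) and the standard library are available. Lean on these libraries where they do the work, as an engineer would, in place of code of your own. Each camera call takes 0.05 s, during which the arm holds its last target. There are 200 camera calls.

## Working session

There is one attempt and no reset: what is moved stays moved. The work goes in short steps, Python scripts to look and compute and a tool call to move; the robot and the scene stay as the last step left them, time stands still between calls to the robot, and variables do not carry over. Pictures are saved under pics/ and viewed, at most 10 in all, crops included, and the job is handed in when it is done.

Besides the shell and the picture viewer there is one more tool, called as name(argument=value, ...), one argument or row to a line, values as JSON. arm_command: Moves the arm, as the interface text tells. Shifts and turns lie within -1 to 1; 1 stands for 0.5 m of shift or 90 degrees of turn. Its arguments: {"type":"object","properties":{"travel":{"type":"array"},"delta_rot":{"type":"array"},"grip":{"type":"number"},"newtons":{"type":"number"}},"required":["travel","delta_rot"]}

```bash
mkdir -p pics; cat > h.py <<'E'
import numpy as np, cv2
from plant import r, viewer, close_job
def cap(n,f=None):
    c=viewer.capture(n)
    if f: cv2.imwrite(f,c["img"][:,:,::-1])
    return c
def ray(c,u,v,z):
    K,R,t=map(np.array,(c["camera_matrix"],c["R"],c["t"])); t=t.ravel()
    o=-R.T@t; d=R.T@np.linalg.solve(K,[u,v,1.]); return o+d*(z-o[2])/d[2]
def proj(c,X):
    p=np.array(c["camera_matrix"])@(np.array(c["R"])@np.array(X)+np.array(c["t"]).ravel()); return p[:2]/p[2]
E
python3 - <<'E'
from h import *
import pickle
d={}
for n in("scene","top"):
    d[n]=cap(n,f"pics/{n}0.png"); c=d[n]; print(n,-np.array(c["R"]).T@np.array(c["t"]).ravel(),c["camera_matrix"])
pickle.dump(d,open("c0.pkl","wb"))
s=r.get_state();print(s["tcp_pos"],s["eef_rot"],s["contact_force"],s["gripper_width"],s["time_s"])
E
```

```text
scene [ 1.22978341 -0.07523697  0.62018132] [[464.95735604   0.         257.00548184]
 [  0.         464.95735604 189.55474981]
 [  0.           0.           1.        ]]
top [0.4841675  0.02235595 0.94560931] [[473.91750525   0.         253.88119698]
 [  0.         473.91750525 194.04571994]
 [  0.           0.           1.        ]]
[ 0.20434754 -0.64288183  0.24471625] [ 1.79913541e+02 -6.88972414e-03 -1.62371135e+02] [-0.1516517   0.47433756 -1.00330033] 0.08775452547901648 0.1
```

View pics/top0.png

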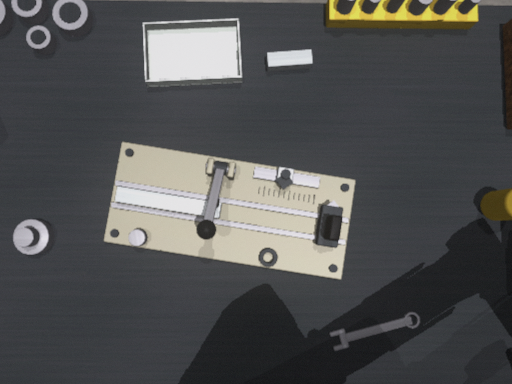

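View pics/scene0.png

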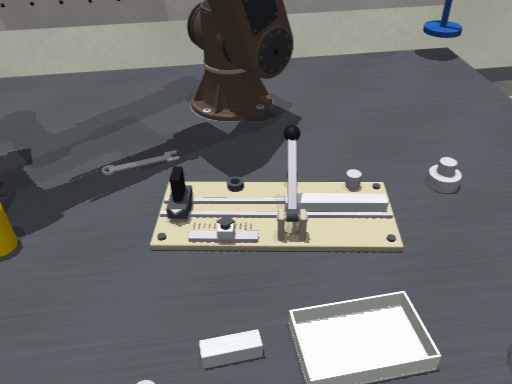

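The top view shows the bed with its corners near (122,144), (354,178), (342,277) and (106,242). The stop fin is at (331,226), the rider at (285,179), the lever ball at (206,230), and the blank spans columns 116–220. The collet is at (138,237) and the ring at (268,257).

```bash
cat > m1.py <<'E'
from h import *
import pickle
d=pickle.load(open("c0.pkl","rb")); c=d["top"]; im=c["img"]
hsv=cv2.cvtColor(im,cv2.COLOR_RGB2HSV)
m=cv2.inRange(hsv,(15,40,90),(35,140,255)); m[:120]=0; m[300:]=0; m[:,:90]=0; m[:,370:]=0
m=cv2.morphologyEx(m,cv2.MORPH_CLOSE,np.ones((5,5)))
cs,_=cv2.findContours(m,cv2.RETR_EXTERNAL,cv2.CHAIN_APPROX_NONE)
h=cv2.convexHull(max(cs,key=cv2.contourArea))[:,0].astype(float)
P=np.array([ray(c,u,v,.015)[:2] for u,v in h]).astype(np.float32)
rc=cv2.minAreaRect(P*1000); print(rc); B=cv2.boxPoints(rc)/1000
print(B)
e=[B[(i+1)%4]-B[i] for i in range(4)]; L=max(e,key=np.linalg.norm); L=L/np.linalg.norm(L)
if L[1]<0:L=-L
ey=L; ex=np.array([L[1],-L[0]]); cen=np.array(rc[0])/1000; o=cen-.005*ex
th=np.arctan2(ex[1],ex[0]); print("origin",o,"yaw",np.degrees(th))
np.save("bed.npy",[*o,th])
def W(x,y,z): return [*(o+x*ex+y*ey),z]
big=cv2.resize(im[140:290,90:370][:,:,::-1],None,fx=2.85,fy=2.85,interpolation=cv2.INTER_CUBIC)
def mark(p,col): 
    q=((proj(c,p)-[90,140]+.5)*2.85-.5).astype(int); cv2.circle(big,tuple(map(int,q)),3,col,1)
for x in(-.095,.105):
    for y in(-.235,.235): mark(W(x,y,.015),(0,0,255))
mark(W(-.077,.03,.066),(255,0,0)); mark(W(.078,.03,.066),(255,0,0))
for y in(-.2,-.1,0.1,.2):
    mark(W(.0165,y,.023),(0,255,0)); mark(W(-.0165,y,.023),(0,255,0))
cv2.imwrite("pics/top1.png",big)
b=d["scene"]; im2=b["img"]
cv2.imwrite("pics/sc1.png",cv2.resize(im2[160:260,145:305][:,:,::-1],None,fx=5,fy=5,interpolation=cv2.INTER_CUBIC))
E
python3 m1.py
```

```text
((462.72711181640625, -118.73973846435547), (0.0, 0.0), 0.0)
[[ 0.4627271  -0.11873974]
 [ 0.4627271  -0.11873974]
 [ 0.4627271  -0.11873974]
 [ 0.4627271  -0.11873974]]
origin [nan nan] yaw nanm1.py:12: RuntimeWarning: invalid value encountered in divide
  e=[B[(i+1)%4]-B[i] for i in range(4)]; L=max(e,key=np.linalg.norm); L=L/np.linalg.norm(L)
m1.py:20: RuntimeWarning: invalid value encountered in cast
  q=((proj(c,p)-[90,140]+.5)*2.85-.5).astype(int); cv2.circle(big,tuple(map(int,q)),3,col,1)
Traceback (most recent call last):
  File "m1.py", line 22, in <module>
    for y in(-.235,.235): mark(W(x,y,.015),(0,0,255))
                          ~~~~^^^^^^^^^^^^^^^^^^^^^^^
  File "m1.py", line 20, in mark
    q=((proj(c,p)-[90,140]+.5)*2.85-.5).astype(int); cv2.circle(big,tuple(map(int,q)),3,col,1)
                                                     ~~~~~~~~~~^^^^^^^^^^^^^^^^^^^^^^^^^^^^^^^
cv2.error: OpenCV(4.12.0) :-1: error: (-5:Bad argument) in function 'circle'
> Overload resolution failed:
>  - Can't parse 'center'. Sequence item with index 0 has a wrong type
>  - Can't parse 'center'. Sequence item with index 0 has a wrong type
```

```bash
python3 - <<'E'
import pickle,cv2
d=pickle.load(open("c0.pkl","rb"));h=cv2.cvtColor(d["top"]["img"],cv2.COLOR_RGB2HSV)
print(h[160,150],h[250,200],h[265,320],h[180,240],h[100,300])
E
sed -i 's/(15,40,90),(35,140,255)/(15,25,90),(40,255,255)/; s/cv2.MORPH_CLOSE/cv2.MORPH_OPEN/; s/np.ones((5,5))/np.ones((3,3))/' m1.py; python3 m1.py
```

```text
[ 23  33 195] [ 22  31 180] [ 23  29 214] [ 22  32 201] [103  26  69]
((584.51171875, 33.06626892089844), (469.5816955566406, 77.46979522705078), 80.83660888671875)
[[ 0.50888056 -0.19255967]
 [ 0.5853618  -0.20489678]
 [ 0.66014284  0.2586922 ]
 [ 0.5836617   0.2710293 ]]
origin [0.57957553 0.03386252] yaw -9.163389
```

View pics/top1.png

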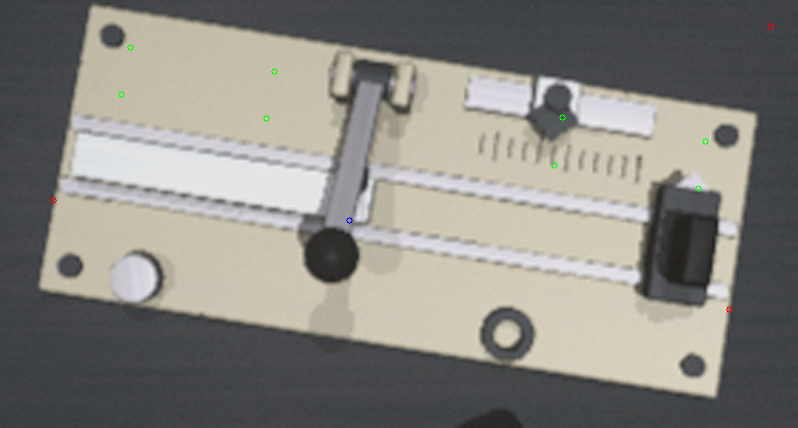

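View pics/sc1.png

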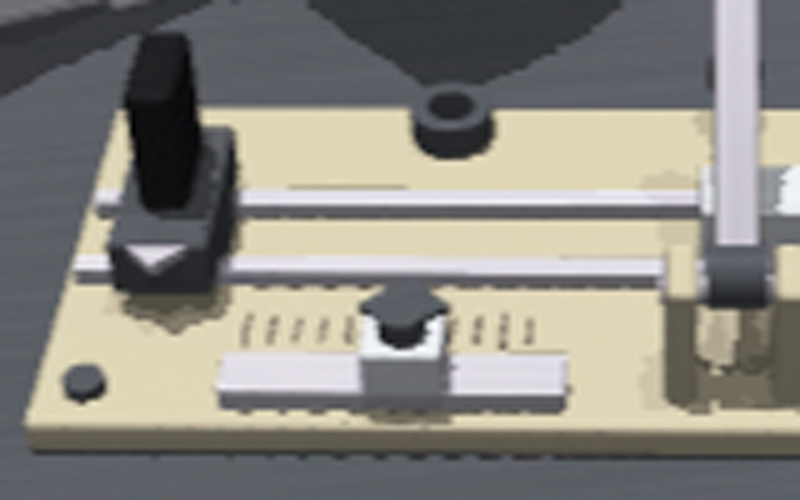

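The close-ups show the rider's dark point at about (553,140) in the top crop and (402,283) in the scene crop. The pointer's light triangle is at about (693,175) in the top crop, with its tip away from the carriage. The bed mask was split into pieces, so I'll join them.

```bash
cat > m2.py <<'E'
from h import *
import pickle
d=pickle.load(open("c0.pkl","rb")); c=d["top"]; im=c["img"]; s=d["scene"]; ims=s["img"]
hsv=cv2.cvtColor(im,cv2.COLOR_RGB2HSV)
m=cv2.inRange(hsv,(15,22,90),(40,255,255)); m[:135]=0; m[290:]=0; m[:,:95]=0; m[:,365:]=0
m=cv2.morphologyEx(m,cv2.MORPH_OPEN,np.ones((2,2)))
n,l,st,_=cv2.connectedComponentsWithStats(m)
ok=np.isin(l,[i for i in range(1,n) if st[i,4]>300])
v,u=np.nonzero(ok); h=cv2.convexHull(np.c_[u,v].astype(np.int32))[:,0].astype(float)
P=np.array([ray(c,a,b,.015)[:2] for a,b in h]).astype(np.float32)
rc=cv2.minAreaRect(P*1000); B=cv2.boxPoints(rc)/1000; print(rc)
e=[B[(i+1)%4]-B[i] for i in range(4)]; L=max(e,key=np.linalg.norm); L=L/np.linalg.norm(L)
ey=L if L[1]>0 else -L; ex=np.array([ey[1],-ey[0]]); o=np.array(rc[0])/1000-.005*ex
th=np.arctan2(ex[1],ex[0]); print("origin",o,"yaw",np.degrees(th)); np.save("bed.npy",[*o,th])
def bed(p): q=np.array(p[:2])-o; return np.round(1000*np.array([q@ex,q@ey]),1)
t=lambda u,v,z: bed(ray(c,(u+.5)/2.85-.5+90,(v+.5)/2.85-.5+140,z))
q=lambda u,v,z: bed(ray(s,(u+.5)/5-.5+145,(v+.5)/5-.5+160,z))
print("strips", t(75,120,.023),t(735,230,.023),t(65,186,.023),t(725,291,.023))
print("rider tip top",t(553,140,.046),"L,R",t(527,122,.046),t(578,118,.046),"scr",t(558,97,.057))
print("rider tip scene",q(402,283,.046),"L,R",q(361,305,.046),q(449,300,.046))
print("ptr top",t(693,174,.046),"base",t(676,184,.046),t(706,190,.046),"scene",q(150,271,.046),q(118,248,.046),q(187,248,.046))
print("fin top",[t(*p,.106) for p in((684,212),(717,216),(712,284),(677,280))],"scene",q(160,65,.106))
print("carriage top",[t(*p,.05) for p in((655,184),(720,192),(705,304),(641,296))])
print("blank",[t(*p,.045) for p in((78,136),(72,172),(377,178),(368,222))])
print("collet",t(138,275,.051),"ring",t(508,334,.031))
# ball: two-view triangulation
g=hsv[:,:,2]
def M(c): return np.array(c["camera_matrix"])@np.c_[np.array(c["R"]),np.array(c["t"]).ravel()]
a=np.array([[(331.5)/2.85-.5+90],[(255.5)/2.85-.5+140]]); b=np.array([[291.5],[132.5]])
X=cv2.triangulatePoints(M(c),M(s),a,b); X=(X[:3]/X[3]).ravel(); print("ball",X,bed(X),"reproj",proj(c,X)-a.ravel(),proj(s,X)-b.ravel())
E
python3 m2.py
```

```text
((521.8447875976562, 40.910308837890625), (470.17681884765625, 200.4634552001953), 80.85169982910156)
origin [0.51690839 0.04170526] yaw -9.148291
strips [ 24.5 230.4] [  22.4 -226.8] [-20.9 228.9] [ -19.9 -226. ]
rider tip top [ 61.2 -92. ] L,R [ 70.4 -72.9] [  78.5 -106.3] scr [ 88.9 -90.1]
rider tip scene [ 61.1 -91.2] L,R [  73.8 -105.5] [ 70.7 -72.8]
ptr top [  53.7 -188.4] base [  45.3 -178.1] [  44.5 -198.6] scene [  55.1 -187.9] [  41.6 -202.6] [  41.4 -175.9]
fin top [array([  23.8, -175.3]), array([  24.6, -196.2]), array([ -17.7, -199.2]), array([ -18.7, -177.2])] scene [   4.2 -185.1]
carriage top [array([  42.7, -163.5]), array([  44.4, -207.3]), array([ -30.8, -208.2]), array([ -32.3, -165.3])]
blank [array([ 13. , 220.5]), array([-11.2, 220. ]), array([17.2, 20.1]), array([-12.6,  21.2])]
collet [-71.  163.8] ring [-71.7 -83.4]
ball [0.48573092 0.0801422  0.16995705] [-36.9  33. ] reproj [-0.24027098 -0.04135124] [-0.21909185  0.01140424]
```

Each measurement agrees with its stated value: the bed measures 470 x 200 mm, and the ball sits on its 155 mm arc at about 0.735 rad. The stop's middle is near bed y = -187.5 and the rider near -91. I'll hover over the fin with the jaws closing along the bed's y.

arm_command(
  travel=[
    [0.57,1.0,-0.09],
    [0.57,1.0,-0.09],
    [0.57,1.0,-0.09],
    [0.57,1.0,-0.09],
    [0.57,1.0,-0.09],
    [0.57,1.0,-0.09],
    [0.57,1.0,-0.09],
    [0.57,1.0,-0.09],
    [0.57,1.0,-0.09],
    [0.57,1.0,-0.09],
    [0.57,1.0,-0.09],
    [0.57,1.0,-0.09],
    [0.57,1.0,-0.09],
  ],
  delta_rot=[
    [0,0,-0.298],
    [0,0,-0.298],
    [0,0,-0.298],
    [0,0,-0.298],
    [0,0,-0.298],
    [0,0,-0.298],
    [0,0,-0.298],
    [0,0,-0.298],
    [0,0,-0.298],
    [0,0,-0.298],
    [0,0,-0.298],
    [0,0,-0.298],
    [0,0,-0.298],
  ],
  grip=1,
)

```text
time_s: 1.72
tcp_pos: [0.4889, -0.1443, 0.2006]
eef_rot: [-180.0, -0.0, 170.7]
contact_force: [-0.6, -0.3, -0.6]
gripper_width: 0.0879
gripper_force: 0.0
```

arm_command(
  travel=[
    [0,0.002,-0.1],
    [0,0.002,-0.2],
    [0,0.002,-0.231],
    [0,0.002,-0.231],
  ],
  delta_rot=[
    [0,0,0],
    [0,0,0],
    [0,0,0],
    [0,0,0],
  ],
)

```text
time_s: 2.22
tcp_pos: [0.4883, -0.1432, 0.084]
eef_rot: [-180.0, -0.2, 170.7]
contact_force: [-0.7, 0.6, 1.0]
gripper_width: 0.0874
gripper_force: 0.0
```

arm_command(
  travel=[
    [0,0,0],
    [0,0,0],
    [0,0,0],
    [0,0,0],
    [0,0,0],
    [0,0,0],
  ],
  delta_rot=[
    [0,0,0],
    [0,0,0],
    [0,0,0],
    [0,0,0],
    [0,0,0],
    [0,0,0],
  ],
  grip=0,
  newtons=30,
)

```text
time_s: 2.98
tcp_pos: [0.4895, -0.1422, 0.0851]
eef_rot: [-180.0, -0.0, 170.8]
contact_force: [0.3, 0.3, 0.3]
gripper_width: 0.0331
gripper_force: 0.0
```

arm_command(
  travel=[
    [0,0,0],
    [0,0,0],
    [0,0,0],
    [0,0,0],
  ],
  delta_rot=[
    [0,0,0],
    [0,0,0],
    [0,0,0],
    [0,0,0],
  ],
)

```text
time_s: 3.48
tcp_pos: [0.4893, -0.1431, 0.085]
eef_rot: [-179.9, -0.0, 170.8]
contact_force: [0.5, -6.2, -1.1]
gripper_width: 0.0197
gripper_force: 30.0
```

```bash
python3 - <<'E'
from h import *
for i in range(3):
    s=r.get_state();o=np.load("bed.npy");th=o[2];q=np.array(s["tcp_pos"][:2])-o[:2]
    print(1e3*q@[np.cos(th),np.sin(th)],1e3*q@[-np.sin(th),np.cos(th)],s["contact_force"],s["gripper_width"])
    cap("top")
E
```

```text
2.13572429869398 -186.8268218791837 [ 0.49945735 -6.24417745 -1.05770666] 0.019698050367699373
2.141807794393139 -186.82044585184957 [ 0.56956816 -6.89524744 -0.70247686] 0.019598887261030293
2.1195424522170616 -186.8012747154444 [ 0.31093723 -5.99486932 -0.65630756] 0.01973857305464879
```

The fin is gripped at bed y = -186.8. I'll move 90 mm along the bed, then compare pointer and rider in the scene view.

arm_command(
  travel=[
    [0.0048,0.0296,0],
    [0.0096,0.0592,0],
    [0.0143,0.0889,0],
    [0.0191,0.1185,0],
    [0.0239,0.1481,0],
    [0.0286,0.1777,0],
    [0.0286,0.1777,0],
    [0.0286,0.1777,0],
  ],
  delta_rot=[
    [0,0,0],
    [0,0,0],
    [0,0,0],
    [0,0,0],
    [0,0,0],
    [0,0,0],
    [0,0,0],
    [0,0,0],
  ],
)

```text
time_s: 4.62
tcp_pos: [0.5037, -0.0534, 0.085]
eef_rot: [180.0, -0.0, 170.8]
contact_force: [-0.6, -0.2, 0.2]
gripper_width: 0.0196
gripper_force: 30.0
```

```bash
cat > look.py <<'E'
from h import *
import sys
s=r.get_state();o=np.load("bed.npy");th=o[2];q=np.array(s["tcp_pos"][:2])-o[:2]
print(1e3*q@[np.cos(th),np.sin(th)],1e3*q@[-np.sin(th),np.cos(th)],s["contact_force"],s["gripper_width"],s["time_s"])
c=cap("scene"); ims=np.mean([cap("scene")["img"].astype(float) for _ in range(4)],0).astype(np.uint8)
np.save("s.npy",ims)
cv2.imwrite(sys.argv[1],cv2.resize(ims[190:245,185:265][:,:,::-1],None,fx=10,fy=10,interpolation=cv2.INTER_NEAREST))
E
python3 look.py pics/s2.png
```

```text
2.07432803473839 -96.01311521483373 [-0.57371468 -0.17945339  0.20481473] 0.019583387603335483 4.625
```

View pics/s2.png

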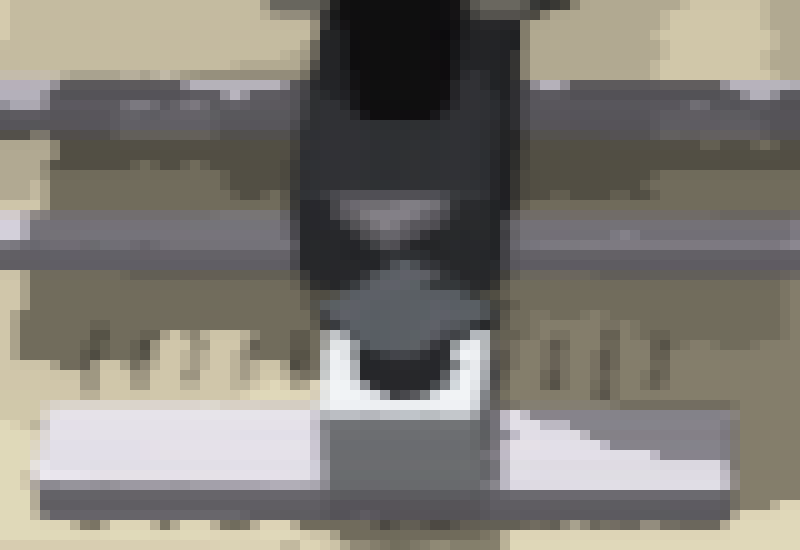

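The scene crop (10x) shows the pointer triangle centred at about column 392 with its tip at row 247. The rider diamond is centred at about column 405 with its tip at row 262. The remaining gap is a few mm to the left. I'll measure it at subpixel level.

```bash
cat > sub.py <<'E'
from h import *
c=cap("scene"); im=np.load("s.npy").astype(float); g=im.mean(2)
o=np.load("bed.npy");th=o[2]
def bed(p): q=np.array(p[:2])-o[:2]; return 1e3*q@[np.cos(th),np.sin(th)],1e3*q@[-np.sin(th),np.cos(th)]
def edges(row,a,b,lo):  # subpixel symmetric half-level edges of brighter segment in cols a..b
    x=np.arange(a,b); p=g[row,a:b]; k=p.argmax(); h=(p.max()+lo)/2
    L=next(i for i in range(k,0,-1) if p[i-1]<h); R=next(i for i in range(k,len(p)-1) if p[i+1]<h)
    return a+L-(p[L]-h)/(p[L]-p[L-1]), a+R+(p[R]-h)/(p[R]-p[R+1])
print("ptr rows"); 
for row in range(208,216):
    try:
        l,rr=edges(row,216,234,np.median(g[205:208,218:230])); print(row,round(l,2),round(rr,2),np.round(bed(ray(c,(l+rr)/2,row,.046)),2))
    except StopIteration: pass
print("rider rows")
for row in range(214,223):
    try:
        l,rr=edges(row,214,236,30 if row<220 else 40); print(row,round(l,2),round(rr,2),np.round(bed(ray(c,(l+rr)/2,row,.046)),2))
    except StopIteration: pass
np.set_printoptions(linewidth=200); print(g[206:224,214:237].astype(int))
E
python3 sub.py
```

```text
ptr rows
208 218.88 220.7 [  37.17 -103.28]
209 217.39 229.48 [ 40.1  -95.98]
210 218.67 229.03 [ 43.07 -94.92]
211 219.11 228.09 [ 46.03 -95.15]
212 220.55 225.93 [ 48.98 -95.58]
213 220.92 226.1 [ 51.91 -94.81]
214 222.07 224.54 [ 54.82 -94.96]
215 223.65 224.5 [ 57.71 -93.25]
rider rows
216 223.33 226.81 [ 60.57 -91.12]
217 221.41 228.59 [ 63.44 -91.02]
218 220.21 227.7 [ 66.31 -92.75]
[[ 58  49  49  50  50  50  50  49  48  48  48  48  49  48  49  50  50  50  49  46  39  33  45]
 [ 56  48  49  50  50  50  50  49  48  48  48  49  49  49  49  50  50  50  48  46  40  33  51]
 [ 59  48  49  49  49  50  51  50  48  49  49  50  49  49  50  50  50  50  49  47  39  33  52]
 [ 53  51  51  60  74  82  82  82  81  81  82  82  82  81  81  72  58  54  54  50  39  32  51]
 [ 57  41  41  42  71  98 108 111 112 112 121 129 128 123 115  90  53  43  43  41  36  33  58]
 [ 62  40  40  41  69  89 100 121 131 130 131 131 123 103  92  76  48  42  42  41  36  47  86]
 [ 73  40  40  41  43  62  83  96 117 131 123 104  89  87  79  56  41  42  42  42  36  71 105]
 [ 74  40  40  40  40  40  54  78  90 103 1
[... 302 characters left out ...]
3  43  40  40  41  40  42  69  89]
 [ 83  58  40  40  40  40  40  53  80  94  96  99  98  96  80  54  46  40  40  39  43  65  91]
 [ 95  70  47  44  39  46  60  81  96  98  99  97  96  80  57  55  55  50  42  40  52  86 103]
 [104  90  75  74  79  89  94  97  97  96  96  95  95  94  93  93  93  76  60  70  75  91 104]
 [104  91  81  90  95  97  97  96  95  94  95  95  96  95  97  96  94  95  94  80  67  75  92]
 [104 103  81  69  92  98  97  95  94  95  95  95  96  95  98  98  96  96  95  82  62  83 103]
 [104 104  89  59  59  85  96  95  95  94  95  95  95  97  98  91  88  83  57  41  57  89 104]
 [ 87  87 103 151 196 158  87  95  93  94  95  95  96  97  92  76  67  76 183 183  90  93  94]]
```

arm_command(
  travel=[
    [0.0012,0.0073,0],
    [0.0012,0.0073,0],
    [0.0012,0.0073,0],
    [0.0012,0.0073,0],
  ],
  delta_rot=[
    [0,0,0],
    [0,0,0],
    [0,0,0],
    [0,0,0],
  ],
)

```text
time_s: 5.42
tcp_pos: [0.5041, -0.0509, 0.085]
eef_rot: [-179.9, -0.0, 170.8]
contact_force: [1.1, -7.8, -0.2]
gripper_width: 0.0201
gripper_force: 30.0
```

```bash
python3 look.py pics/s3.png; python3 sub.py
```

```text
2.0545161836544525 -93.41871130694605 [ 1.12871062 -7.82938411 -0.16030926] 0.020124711582165486 5.425
ptr rows
209 219.03 231.1 [ 40.08 -92.84]
210 220.14 230.21 [ 43.05 -92.38]
211 220.84 228.91 [ 46.01 -92.71]
212 221.56 228.28 [ 48.95 -92.37]
213 222.36 227.26 [ 51.88 -92.35]
214 223.38 226.38 [ 54.79 -91.97]
215 224.54 227.13 [ 57.68 -89.91]
rider rows
216 223.4 228.38 [ 60.56 -89.58]
217 221.36 229.41 [ 63.43 -90.29]
[[ 75  65  51  49  50  50  50  50  49  48  48  47  48  48  49  48  49  50  50  48  47  43  36]
 [ 75  63  48  49  49  50  49  50  49  48  48  48  48  49  48  48  49  50  50  49  47  43  35]
 [ 71  57  49  49  50  50  50  50  49  49  49  49  49  49  49  49  49  51  51  50  48  40  34]
 [ 70  57  50  51  52  65  79  81  82  81  81  82  81  82  81  81  79  66  54  54  51  42  32]
 [ 94  66  41  41  41  59  86 105 111 111 122 130 129 129 129 120  96  64  44  44  41  37  33]
 [116  88  40  41  41  54  77  92 115 131 131 131 131 122 103  89  81  63  42  42  41  37  40]
 [117  90  40  41  41  41  54  78  95 112 126 127 118 103  91  79  54  40  41  42  41  38  48]
 [119  9
[... 337 characters left out ...]
7  42  39  40  40  40  40  38  65]
 [ 93  82  57  39  39  40  40  55  81  94  97  98  99  99  97  77  46  40  40  40  40  39  62]
 [103 103  81  43  38  46  60  81  97  98  98  97  96  96  95  79  55  49  41  40  40  47  66]
 [104 104  91  74  79  88  94  97  97  96  96  95  95  95  95  94  93  92  79  69  74  74  90]
 [104 104  95  89  96  97  98  96  94  94  95  95  96  96  97  95  94  95  95  92  85  78  77]
 [104 104  84  72  92  98  97  96  94  94  95  95  96  96  97  98  96  95  95  83  64  84 103]
 [104 104  90  59  59  85  96  96  94  94  95  95  96  97  99  91  88  83  57  41  57  89 104]
 [ 87  87 103 151 195 158  86  94  93  95  96  95  95  97  92  76  67  76 183 183  90  93  94]]
```

View pics/s3.png

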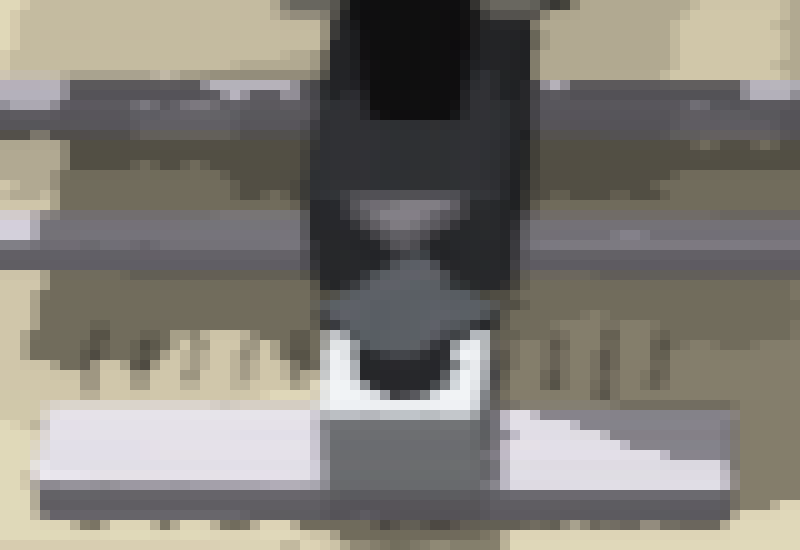

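The pointer triangle is centred at about column 408 and the rider tip at about 408–410, so they are close. The carriage's shadow blurs the rider's edges, so I'll re-measure the rider's axis in the first, unshadowed pictures.

```bash
python3 - <<'E'
from h import *
import pickle
np.set_printoptions(linewidth=220)
d=pickle.load(open("c0.pkl","rb")); o=np.load("bed.npy");th=o[2]
def bed(p): q=np.array(p[:2])-o[:2]; return np.array([1e3*q@[np.cos(th),np.sin(th)],1e3*q@[-np.sin(th),np.cos(th)]])
g=d["scene"]["img"].mean(2); print(g[213:236,213:238].astype(int))
t=d["top"]["img"].mean(2); print(t[168:192,272:297].astype(int))
for z in(.046,.048):
  for n,(a,b) in {"scene":((225,217),(225,227)),"top":((284.,188.),(285.,180.))}.items():
    print(n,z,bed(ray(d[n],*a,z)),bed(ray(d[n],*b,z)))
E
```

```text
[[229 229 229 229 228 229 228 228 228 227 227 227 227 226 227 226 226 226 226 226 225 225 225 224 225]
 [169 169 170 170 171 171 171 172 172 173 173 174 174 175 175 175 176 177 181 185 186 186 186 186 187]
 [103 104 104 104 104 104 104 104 104 104 104 104 103 102 103 104 104 104 104 105 104 105 104 105 104]
 [ 95  95  95  95  95  94  95  95  96  95  95  95  94  97  98  97  95  94  95  94  94  93  94  93  94]
 [167 167 167 137  93 100 141 168 145 106  95  96  98  98  97  97  96  98 107 113 148 176 170 137 107]
 [205 205 205 204 203 203 192 166 128  97  98  98  97  95  95  95  95  94 143 190 205 205 205 204 204]
 [206 207 207 207 207 184 132 100  99  97  96  96  94  94  94  94  95  93  97 131 184 206 207 206 206]
 [207 206 207 184 133 103  99  97  95  94  94  94  94  96  95  96  95  94  95  97 116 158 195 207 207]
 [207 206 206 162  84  92  97  96  95  94  94  95  95  95  95  97  97  96  95  95  84 103 173 207 207]
 [207 207 207 172  93  59  85  95  95  94  94  94  95  95  96  98  90  88  82  57  41  92 171 206 207]
 [206 174 173 206 208 206 157  86  95  93  94  94  95  95  97  91  76 
[... 3310 characters left out ...]
91 195 194 192 193]
 [191 192 185 172 166 168 167 122  83 116 101  86  98 123 144 155 165 168 185 193 192 193 193 194 195]
 [193 185 170 168 167 168 167 136 124 154 129 113 130 150 158 163 169 176 189 193 196 195 194 194 193]
 [192 173 144 165 172 167 161 135 152 167 155 156 150 163 168 168 176 167 184 194 193 196 193 192 196]
 [195 168 150 180 186 174 152 125 150 168 168 159 142 154 175 181 188 148 167 194 195 194 194 193 194]]
scene 0.046 [ 63.43826308 -91.01787179] [ 91.30857775 -88.69679785]
top 0.046 [ 62.80035551 -92.33667632] [ 78.28211711 -91.86378765]
scene 0.048 [ 65.73357207 -90.70820201] [ 93.5068083  -88.39521288]
top 0.048 [ 62.59571462 -92.18543732] [ 78.04305736 -91.71359997]
```

```bash
python3 - <<'E'
from h import *
import pickle
d=pickle.load(open("c0.pkl","rb")); o=np.load("bed.npy");th=o[2]
def bed(p): q=np.array(p[:2])-o[:2]; return np.array([1e3*q@[np.cos(th),np.sin(th)],1e3*q@[-np.sin(th),np.cos(th)]])
def isect(c,L,R,z,name):
    f=[]
    for P in(L,R):
        B=np.array([bed(ray(c,u,v,z)) for u,v in P]); f.append(np.polyfit(B[:,0],B[:,1],1))
    x=(f[1][1]-f[0][1])/(f[0][0]-f[1][0]); print(name,z,"tip",round(x,1),round(np.polyval(f[0],x),2),"slopes",f[0][0].round(2),f[1][0].round(2))
s=d["scene"]; t=d["top"]
for z in(.046,.048):
    isect(s,[(220.4,218),(218.63,219),(216.65,220)],[(231.2,218),(232.38,219),(233.83,220)],z,"rider scene c0")
    isect(s,[(223.4,216),(221.36,217),(218.63,219),(216.65,220)],[(228.38,216),(229.41,217),(232.38,219),(233.83,220)],z,"rider scene mix")
    isect(s,[(220.14,210),(220.84,211),(221.56,212),(222.36,213),(223.38,214)],[(230.21,210),(228.91,211),(228.28,212),(227.26,213),(226.38,214)],z,"ptr s3")
# rider top: threshold dark edges of raw rows
g=t["img"].mean(2); L=[];R=[]
for v in range(182,189):
    row=g[v]; k=283; h=128
    l=next(u for u in range(k,260,-1) if row[u-1]>h); q=next(u for u in range(k,300) if row[u+1]>h)
    L.append((l-(h-row[l])/(row[l-1]-row[l]),v)); R.append((q+(h-row[q])/(row[q+1]-row[q]),v))
print(np.round(L,2).tolist(),np.round(R,2).tolist())
isect(t,L,R,.046,"rider top"); isect(t,L[:5],R[1:6],.046,"rider top")
E
```

```text
rider scene c0 0.046 tip 56.6 -88.29 slopes -1.14 0.95
rider scene mix 0.046 tip 55.8 -89.87 slopes -0.97 1.0
ptr s3 0.046 tip 60.0 -91.91 slopes 0.61 -0.53
rider scene c0 0.048 tip 58.9 -87.99 slopes -1.14 0.95
rider scene mix 0.048 tip 58.1 -89.57 slopes -0.97 1.0
ptr s3 0.048 tip 62.3 -91.6 slopes 0.61 -0.53
[[274.6, 182.0], [275.45, 183.0], [275.91, 184.0], [276.42, 185.0], [277.41, 186.0], [278.4, 187.0], [278.87, 188.0]] [[292.08, 182.0], [292.27, 183.0], [293.45, 184.0], [289.29, 185.0], [288.2, 186.0], [286.2, 187.0], [285.24, 188.0]]
rider top 0.046 tip 56.1 -87.71 slopes 0.99 -1.01
rider top 0.046 tip 57.1 -85.79 slopes 0.91 -1.27
```

With 45° edges at x ≈ 58 mm, the rider tip is at about y = -89.6 and the pointer at about -91.8 in the same view. I'll move about 2.2 mm more.

arm_command(
  travel=[
    [0.0007,0.0045,0],
    [0.0007,0.0045,0],
    [0.0007,0.0045,0],
  ],
  delta_rot=[
    [0,0,0],
    [0,0,0],
    [0,0,0],
  ],
)

```text
time_s: 6.1
tcp_pos: [0.5044, -0.0489, 0.085]
eef_rot: [-179.9, -0.0, 170.8]
contact_force: [1.0, -11.0, -0.8]
gripper_width: 0.02
gripper_force: 30.0
```

arm_command(
  travel=[
    [0,0,0],
    [0,0,0],
    [0,0,0],
    [0,0,0],
  ],
  delta_rot=[
    [0,0,0],
    [0,0,0],
    [0,0,0],
    [0,0,0],
  ],
  grip=0.6,
)

```text
time_s: 6.6
tcp_pos: [0.5048, -0.0473, 0.0851]
eef_rot: [180.0, 0.0, 170.8]
contact_force: [-0.9, -0.7, 0.4]
gripper_width: 0.0509
gripper_force: 0.0
```

arm_command(
  travel=[
    [0,0,0.1],
    [0,0,0.2],
    [0,0,0.2],
    [-0.1,-0.35,0.3],
    [-0.1,-0.35,0.3],
    [-0.1,-0.35,0.3],
    [-0.1,-0.35,0.3],
    [-0.1,-0.35,0.3],
  ],
  delta_rot=[
    [0,0,0],
    [0,0,0],
    [0,0,0],
    [0,0,0],
    [0,0,0],
    [0,0,0],
    [0,0,0],
    [0,0,0],
  ],
)

```text
time_s: 7.6
tcp_pos: [0.4542, -0.2226, 0.2344]
eef_rot: [180.0, -0.1, 170.7]
contact_force: [0.6, 0.5, 0.0]
gripper_width: 0.0525
gripper_force: 0.0
```

```bash
cat > look2.py <<'E'
from h import *
import sys,pickle
d={}; pan=[]
for n,(v0,u0) in {"top":(165,262),"scene":(196,202)}.items():
    c=cap(n); c["img"]=np.mean([cap(n)["img"].astype(float) for _ in range(3)],0); d[n]=c
    pan.append(cv2.resize(c["img"][v0:v0+48,u0:u0+46,::-1].astype(np.uint8),None,fx=8.5,fy=8.5,interpolation=cv2.INTER_NEAREST))
pickle.dump(d,open("c1.pkl","wb")); cv2.imwrite(sys.argv[1],np.hstack(pan))
np.set_printoptions(linewidth=220)
print(d["top"]["img"].mean(2)[178:204,274:296].astype(int)); print(d["scene"]["img"].mean(2)[205:222,212:240].astype(int)); print(r.get_state()["time_s"])
E
python3 look2.py pics/c1.png
```

```text
[[235 189 102 107 102  89  89  84  67  59  65  71  76  70  66  81 185 232 215 224 233 234]
 [222 158  94  86  90  90  89  87  84  81  73  67  67  75  83  87 124 195 207 225 234 234]
 [149  88  79  88  89  88  88  89  89  88  84  82  80  86  90  91  93 124 183 228 235 235]
 [ 99  72  73  76  84  88  89  90  90  88  89  89  90  90  91  92  93  90 154 224 236 236]
 [171 115  75  61  77  90  90  90  88  88  90  90  91  92  94  92  90  89 130 218 237 237]
 [162 118  72  56  68  77  77  80  82  83  83  90  94  94  90  91  91  93 122 178 200 212]
 [ 55  59  53  47  51  55  54  59  63  61  61  70  73  74  72  73  75  83  81  83  96 122]
 [ 47  47  47  46  46  46  45  45  45  45  44  45  45  45  44  47  47  53  58  74  81  69]
 [ 49  50  48  49  47  47  47  47  48  47  49  47  47  46  46  46  46  45  44  47  45  45]
 [ 51  51  52  51  52  50  51  50  51  50  51  49  50  50  49  50  48  50  49  49  48  47]
 [ 52  53  53  51  52  52  51  52  52  52  52  52  50  50  51  51  51  51  49  50  51  50]
 [ 53  54  56  55  53  53  53  53  54  52  53  51  52  53  51  52  51  53  52  52  53  53]
 [ 54  5
[... 2526 characters left out ...]
 101]
 [ 95  95  95  95  82  55  40  39  40  39  40  53  80  77  57  58  52  42  38  39  40  40  40  40  38  65  89  94]
 [ 93  93  92  93  82  57  40  39  40  55  80  93  96  97  96  96  95  88  63  40  40  40  40  40  43  72 102 113]
 [103 103 103 103 102  80  43  45  60  81  96  98  98  97  95  95  94  94  93  76  47  40  40  39  53  80 107 120]
 [120 120 119 112 103  90  79  88  93  96  97  96  95  95  95  94  95  95  94  92  88  79  74  74  83 106 120 121]
 [121 120 121 113 101  97  94  96  97  96  94  94  94  95  95  95  96  95  94  95  95  92  85  77  84  94 108 121]
 [121 120 120 112  84  72  92  98  96  95  93  94  95  94  95  96  97  97  96  95  94  82  63  84  97 107 120 121]]
8.0
```

View pics/c1.png

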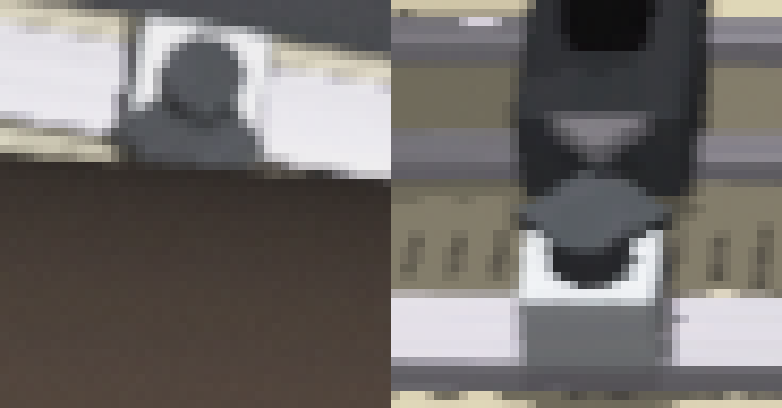

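The scene panel shows the pointer tip at (598,160) and the rider apex at about (598,175), which look aligned. The arm covers the stop in the top view. I'll swing to the left side, which I need for the blank anyway, and check from above.

arm_command(
  travel=[
    [0,0,0.13],
    [0.1,1.0,0.13],
    [0.1,1.0,0.13],
    [0.1,1.0,0.13],
    [0.1,1.0,0.13],
    [0.1,1.0,0.13],
    [0.1,1.0,0.13],
    [0.1,1.0,0.13],
    [0.1,1.0,0.13],
    [0.1,1.0,0.13],
    [0.1,1.0,0.13],
    [0.1,1.0,0.13],
  ],
  delta_rot=[
    [0,0,0.1],
    [0,0,0.2],
    [0,0,0.3],
    [0,0,0.4],
    [0,0,0.5],
    [0,0,0.6],
    [0,0,0.7],
    [0,0,0.8],
    [0,0,0.9],
    [0,0,1.0],
    [0,0,1.0],
    [0,0,1.0],
  ],
  grip=0,
)

```text
time_s: 9.5
tcp_pos: [0.5046, 0.2771, 0.3001]
eef_rot: [-180.0, -0.0, -99.4]
contact_force: [0.4, -1.3, 1.1]
gripper_width: 0.0004
gripper_force: 0.0
```

arm_command(
  travel=[
    [0.05,0.2,0],
    [0.05,0.2,0],
    [0.05,0.2,0],
    [0.05,0.2,0],
  ],
  delta_rot=[
    [0,0,0],
    [0,0,0],
    [0,0,0],
    [0,0,0],
  ],
)

```text
time_s: 10.0
tcp_pos: [0.5298, 0.3766, 0.3001]
eef_rot: [180.0, -0.0, -99.3]
contact_force: [-0.5, 0.6, 0.5]
gripper_width: 0.0004
gripper_force: 0.0
```

```bash
python3 look2.py pics/c2.png
```

```text
[[221 169  94  96  94  82  82  78  64  56  62  67  70  65  63  75 168 217 197 204 218 219]
 [203 143  86  80  83  83  82  81  77  75  70  64  62  71  76  80 113 177 188 206 218 219]
 [135  82  76  81  83  83  81  82  81  81  78  75  77  80  82  83  85 111 165 209 221 221]
 [ 92  66  71  71  78  82  82  82  82  81  82  82  83  83  83  85  86  84 138 204 223 223]
 [155 105  72  59  73  83  82  82  80  82  83  83  85  86  87  84  84  83 118 199 225 224]
 [181 146  96  70  71  80  82  83  82  84  83  85  86  85  85  84  84  87 110 160 182 193]
 [172 162 118  77  75  74  80  82  83  85  87  86  86  85  83  92  97 113 123 123 128 139]
 [168 163 142  99  80  73  71  81  84  87  87  85  85  80  86 117 137 160 166 163 163 155]
 [162 163 164 141  98  76  64  77  87  87  85  84  92 105 118 144 171 186 180 176 175 176]
 [168 163 164 164 140  99  72  79  86  86  84  91 119 140 152 159 179 189 190 189 188 189]
 [181 167 164 163 163 118  80 111  96  80  94 118 139 151 160 164 181 189 189 190 189 190]
 [167 162 163 163 165 132 119 148 126 108 124 145 154 160 163 172 185 189 190 189 189 189]
 [140 15
[... 2527 characters left out ...]
104]
 [ 95  95  95  95  82  55  40  39  39  40  40  54  80  93  96  97  84  54  38  40  40  40  40  40  38  65  89  93]
 [136 168 168 168 131  57  40  40  39  54  80  93  96  98  98  97  96  88  63  40  39  40  40  40  43  72 103 113]
 [205 205 205 198 188 143  56  45  59  81  96  98  98  97  95  95  95  94  93  76  47  40  39  40  53  79 107 120]
 [206 207 206 199 191 176 128  88  93  96  97  96  95  95  94  94  95  95  93  92  87  79  74  74  82 106 120 120]
 [206 206 206 199 171 126  98  96  97  96  94  93  94  94  95  95  96  95  94  95  95  92  85  78  84  94 108 168]
 [206 207 207 199 149  82  92  98  96  95  94  94  94  94  95  95  96  97  95  95  94  82  64  83  97 107 120 170]]
10.4
```

View pics/c2.png

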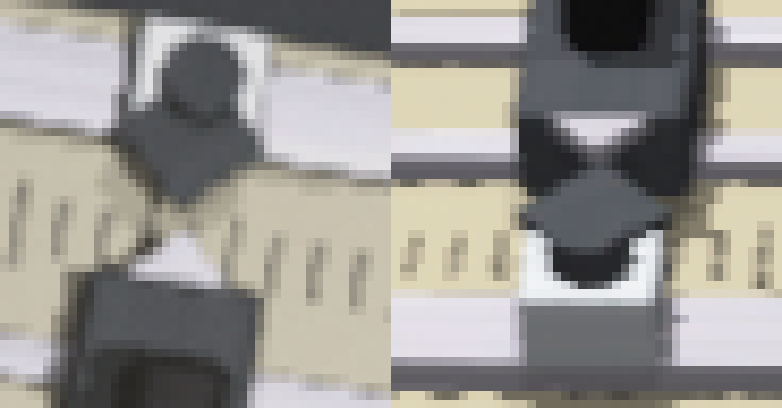

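Both views are now clear. In the top panel, the rider tip at (180,205) and pointer apex at (178,225) lie on one line along the bed's x. In the scene panel they agree to within a pixel. I'll fit both as 45° corners in bed coordinates.

```bash
python3 - <<'E'
from h import *
import pickle
d=pickle.load(open("c1.pkl","rb")); o=np.load("bed.npy");th=o[2]
def bed(p): q=np.array(p[:2])-o[:2]; return np.array([1e3*q@[np.cos(th),np.sin(th)],1e3*q@[-np.sin(th),np.cos(th)]])
def fit(c,Lo,Hi,sg,name,z=.046):  # Lo: -y edge, Hi: +y edge; sg=+1 tip toward +x
    # hi: y-yt = sg*(xt-x);  lo: y-yt=-sg*(xt-x)
    A=[];b=[]
    for P,k in((Hi,1),(Lo,-1)):
        for u,v in P:
            x,y=bed(ray(c,u,v,z)); A.append([k*sg,1]); b.append(y+k*sg*x)
    q,*_=np.linalg.lstsq(np.array(A,float),np.array(b),rcond=None); e=np.array(A)@q-b
    print(name,"tip",q.round(2),"rms",np.sqrt((e**2).mean()).round(2),e.round(1))
s=d["scene"];t=d["top"]
fit(s,[(222.2,211),(223.3,212)],[(229.1,211),(228.1,212)],1,"ptr scene")
fit(s,[(223.5,216),(221.5,217),(220.4,218)],[(228.55,216),(229.84,217),(231.3,218)],-1,"rider scene")
fit(t,[(284.2,193),(284.85,194),(285.7,195),(286.55,196)],[(280.5,193),(279.6,194),(278,195),(276.8,196)],1,"ptr top")
fit(t,[(288.3,186),(286.3,187),(285.3,188)],[(280.6,186),(281.2,187),(279.9,185)],-1,"rider top")
for c,a,b,n in((s,(225.5,213.4),(226.05,214.8),"scene tips"),(t,(282.8,191.2),(283,189.6),"top tips")): print(n,"ptr",bed(ray(c,*a,.046)).round(2),"rider",bed(ray(c,*b,.046)).round(2))
E
```

```text
ptr scene tip [ 53.07 -91.1 ] rms 0.49 [ 0.6 -0.6 -0.3  0.3]
rider scene tip [ 55.79 -89.35] rms 0.31 [-0.1  0.1 -0.  -0.1  0.6 -0.5]
ptr top tip [ 56.12 -91.54] rms 0.26 [-0.5  0.3 -0.1  0.2 -0.1 -0.2  0.   0.3]
rider top tip [ 59.64 -91.15] rms 0.3 [ 0.1 -0.2  0.1  0.4 -0.5  0.1]
scene tips ptr [ 53.04 -90.93] rider [ 57.09 -89.55]
top tips ptr [ 56.37 -91.02] rider [ 59.46 -90.92]
```

The block sides and the tips both suggest the pointer is still about 1.2 mm short. I'll re-grip the fin across its length with the present orientation and nudge it.

arm_command(
  travel=[
    [-0.054,-0.85,0],
    [-0.054,-0.85,0],
    [-0.054,-0.85,0],
    [-0.054,-0.85,0],
    [-0.054,-0.85,0],
    [-0.054,-0.85,0],
    [-0.054,-0.85,0],
    [-0.054,-0.85,0],
    [-0.054,-0.85,-0.1],
    [-0.054,-0.85,-0.2],
    [-0.054,-0.85,-0.3],
    [-0.054,-0.85,-0.38],
    [-0.054,-0.85,-0.43],
    [-0.054,-0.85,-0.43],
  ],
  delta_rot=[
    [0,0,0],
    [0,0,0],
    [0,0,0],
    [0,0,0],
    [0,0,0],
    [0,0,0],
    [0,0,0],
    [0,0,0],
    [0,0,0],
    [0,0,0],
    [0,0,0],
    [0,0,0],
    [0,0,0],
    [0,0,0],
  ],
  grip=1,
)

```text
time_s: 12.15
tcp_pos: [0.5016, -0.0472, 0.0835]
eef_rot: [179.8, -0.1, -99.2]
contact_force: [0.1, 1.1, 0.5]
gripper_width: 0.0876
gripper_force: 0.0
```

arm_command(
  travel=[
    [0,0,0],
    [0,0,0],
    [0,0,0],
    [0,0,0],
    [0,0,0],
    [0,0,0],
    [0,0,0],
    [0,0,0],
  ],
  delta_rot=[
    [0,0,0],
    [0,0,0],
    [0,0,0],
    [0,0,0],
    [0,0,0],
    [0,0,0],
    [0,0,0],
    [0,0,0],
  ],
  grip=0,
  newtons=50,
)

```text
time_s: 13.15
tcp_pos: [0.5038, -0.0476, 0.0855]
eef_rot: [-179.9, 0.0, -99.2]
contact_force: [4.7, -2.6, -0.6]
gripper_width: 0.0448
gripper_force: 50.0
```

arm_command(
  travel=[
    [0.0006,0.0036,0],
    [0.0006,0.0036,0],
    [0.0006,0.0036,0],
  ],
  delta_rot=[
    [0,0,0],
    [0,0,0],
    [0,0,0],
  ],
)

```text
time_s: 13.52
tcp_pos: [0.5038, -0.0468, 0.0854]
eef_rot: [-179.9, -0.1, -99.2]
contact_force: [5.4, -9.9, -0.8]
gripper_width: 0.0445
gripper_force: 50.0
```

arm_command(
  travel=[
    [0.0002,0.0012,0],
    [0.0002,0.0012,0],
  ],
  delta_rot=[
    [0,0,0],
    [0,0,0],
  ],
)

```text
time_s: 13.78
tcp_pos: [0.5039, -0.0465, 0.0855]
eef_rot: [-179.9, -0.1, -99.2]
contact_force: [5.8, -12.8, -1.2]
gripper_width: 0.0452
gripper_force: 50.0
```

arm_command(
  travel=[
    [0.0002,0.0012,0],
    [0.0002,0.0012,0],
    [0.0002,0.0012,0],
  ],
  delta_rot=[
    [0,0,0],
    [0,0,0],
    [0,0,0],
  ],
)

```text
time_s: 14.15
tcp_pos: [0.504, -0.0459, 0.0854]
eef_rot: [-179.9, -0.1, -99.2]
contact_force: [5.5, -12.8, -1.1]
gripper_width: 0.0453
gripper_force: 50.0
```

arm_command(
  travel=[
    [0,0,0],
    [0,0,0],
    [0,0,0],
    [0,0,0],
    [0,0,0],
    [0,0,0],
  ],
  delta_rot=[
    [0,0,0],
    [0,0,0],
    [0,0,0],
    [0,0,0],
    [0,0,0],
    [0,0,0],
  ],
  grip=0.9,
)

```text
time_s: 14.9
tcp_pos: [0.5032, -0.0444, 0.0851]
eef_rot: [180.0, 0.0, -99.2]
contact_force: [-1.1, -0.1, -0.1]
gripper_width: 0.0787
gripper_force: 0.0
```

arm_command(
  travel=[
    [0,0,0.1],
    [0,0,0.2],
    [0,0,0.3],
    [0.06,0.85,0.36],
    [0.06,0.85,0.36],
    [0.06,0.85,0.36],
    [0.06,0.85,0.36],
    [0.06,0.85,0.36],
    [0.06,0.85,0.36],
    [0.06,0.85,0.36],
    [0.06,0.85,0.36],
    [0.06,0.85,0.36],
  ],
  delta_rot=[
    [0,0,0],
    [0,0,0],
    [0,0,0],
    [0,0,0],
    [0,0,0],
    [0,0,0],
    [0,0,0],
    [0,0,0],
    [0,0,0],
    [0,0,0],
    [0,0,0],
    [0,0,0],
  ],
  grip=0,
)

```text
time_s: 16.4
tcp_pos: [0.5329, 0.3804, 0.2645]
eef_rot: [180.0, -0.1, -99.2]
contact_force: [0.4, -0.5, -0.3]
gripper_width: 0.0007
gripper_force: 0.0
```

```bash
python3 look2.py pics/c3.png | cut -c1-112
```

```text
[[220 171  93  96  92  83  83  79  65  56  63  66  70  66  64  76 167 217 196 203 220 218]
 [203 143  87  82  82  84  83  81  77  77  69  63  63  72  77  80 113 175 189 206 218 219]
 [133  81  74  80  83  82  81  81  83  82  79  76  75  79  83  84  85 112 165 209 220 221]
 [ 90  68  68  69  78  82  83  82  82  81  82  82  82  84  84  85  85  84 139 204 222 222]
 [155 104  71  60  72  82  82  83  82  82  83  83  84  86  85  85  83  83 116 198 224 225]
 [181 145  97  68  71  81  83  83  84  84  84  84  86  86  85  84  84  86 110 161 181 193]
 [173 162 119  79  74  74  80  83  84  84  86  86  86  84  83  92  97 112 123 122 126 138]
 [169 162 140  99  80  72  70  80  85  86  88  86  84  80  86 116 137 159 164 163 163 154]
 [163 163 161 141  98  74  65  76  87  87  85  84  93 107 118 143 170 186 181 177 176 176]
 [168 164 163 163 142  98  71  80  86  85  83  92 120 140 152 158 180 189 189 190 189 190]
 [180 168 163 162 163 118  78 110  97  80  93 119 140 151 160 164 181 189 190 189 189 190]
 [167 163 162 163 163 132 119 151 126 108 125 146 155 161 164 172 185 190 190 190 189 189]
 [139 16
[... 2492 characters left out ...]
40  39  36  67  9
 [ 95  95  95  94  95  73  40  39  40  40  40  54  81  93  96  98  83  54  37  38  40  39  40  40  40  43  68  8
 [136 167 168 168 137  82  57  40  40  54  80  93  96  98  98  97  97  88  62  39  40  39  40  40  40  45  74 10
 [204 205 205 205 197 169 117  61  59  81  95  98  98  97  95  95  94  94  93  76  48  40  40  39  39  53  96 11
 [207 207 207 207 199 190 162 111  93  96  97  96  95  95  94  94  94  94  93  92  87  78  74  73  74  83 107 12
 [207 206 207 206 181 127 101  97  97  95  94  94  95  94  95  95  96  95  93  95  95  92  85  78  75  84  93 10
 [207 206 206 207 161  82  92  97  96  95  93  93  94  94  95  95  97  97  96  95  94  82  63  83  90  84 107 12
16.8
```

The pointer moved about 1.2 mm to the left. The scene view now has the tips within about 0.3 mm, and averaging with the top view centres it. Next, the blank: I'll lower the shut fingers behind its tail.

arm_command(
  travel=[
    [0.045,-0.193,0],
    [0.045,-0.193,0],
    [0.045,-0.193,-0.1],
    [0.045,-0.193,-0.2],
    [0.045,-0.193,-0.3],
    [0.045,-0.193,-0.39],
    [0.045,-0.193,-0.436],
    [0.045,-0.193,-0.436],
    [0.045,-0.193,-0.436],
  ],
  delta_rot=[
    [0,0,0],
    [0,0,0],
    [0,0,0],
    [0,0,0],
    [0,0,0],
    [0,0,0],
    [0,0,0],
    [0,0,0],
    [0,0,0],
  ],
)

```text
time_s: 17.92
tcp_pos: [0.5565, 0.2844, 0.0483]
eef_rot: [-179.9, 0.1, -99.2]
contact_force: [-0.4, -0.0, 1.1]
gripper_width: 0.0003
gripper_force: 0.0
```

```bash
cat > pos.py <<'E'
from h import *
o=np.load("bed.npy");th=o[2]
for i in range(3):
    s=r.get_state();q=np.array(s["tcp_pos"][:2])-o[:2]
    print(np.round([1e3*q@[np.cos(th),np.sin(th)],1e3*q@[-np.sin(th),np.cos(th)],1e3*s["tcp_pos"][2]],2),np.round(s["contact_force"],1),s["time_s"]); cap("top") if i<2 else 0
E
python3 pos.py
```

```text
[  0.48 245.95  48.31] [-0.4 -0.   1.1] 17.925
[  0.53 246.13  48.65] [-1.   0.7 -0. ] 17.975
[  0.51 246.13  48.74] [0.4 0.7 0.8] 18.025
```

arm_command(
  travel=[
    [-0.003,-0.018,0],
    [-0.006,-0.037,0],
    [-0.009,-0.058,0],
    [-0.0125,-0.079,0],
    [-0.016,-0.1,0],
    [-0.0195,-0.121,0],
    [-0.0225,-0.142,0],
    [-0.026,-0.162,0],
    [-0.029,-0.18,0],
    [-0.0305,-0.19,0],
    [-0.0315,-0.1955,0],
    [-0.0315,-0.1955,0],
  ],
  delta_rot=[
    [0,0,0],
    [0,0,0],
    [0,0,0],
    [0,0,0],
    [0,0,0],
    [0,0,0],
    [0,0,0],
    [0,0,0],
    [0,0,0],
    [0,0,0],
    [0,0,0],
    [0,0,0],
  ],
)

```text
time_s: 19.52
tcp_pos: [0.5408, 0.1865, 0.0478]
eef_rot: [-179.9, 0.1, -99.2]
contact_force: [2.9, 4.3, 3.7]
gripper_width: 0.0005
gripper_force: 2.2
```

```bash
python3 pos.py; cat > gap.py <<'E'
from h import *
import sys
d=cap("scene")["img"]; cv2.imwrite(sys.argv[1],cv2.resize(d[175:235,195:335,::-1],None,fx=5.7,fy=5.7,interpolation=cv2.INTER_NEAREST))
E
python3 gap.py pics/g1.png
```

```text
[  0.6  146.74  47.79] [2.9 4.3 3.7] 19.525
[  0.53 146.77  47.67] [2.1 4.8 3.1] 19.575
[  0.44 146.74  47.52] [2.6 5.1 3.3] 19.625
```

View pics/g1.png

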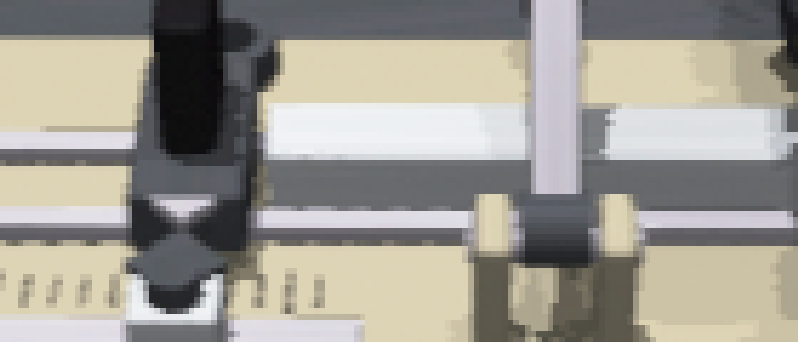

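The crop shows the blank's end at about column 266 and the carriage's left side at about column 260, so only a few mm remain. The pointer and rider still line up at about column 180. I'll creep in while watching the force.

arm_command(
  travel=[
    [-0.0006,-0.004,0],
    [-0.0013,-0.008,0],
    [-0.0013,-0.008,0],
  ],
  delta_rot=[
    [0,0,0],
    [0,0,0],
    [0,0,0],
  ],
)

```text
time_s: 20.05
tcp_pos: [0.5398, 0.1827, 0.0474]
eef_rot: [-180.0, 0.0, -99.2]
contact_force: [2.1, 5.5, 3.6]
gripper_width: 0.0004
gripper_force: 2.6
```

arm_command(
  travel=[
    [-0.0003,-0.002,0],
    [-0.0003,-0.002,0],
  ],
  delta_rot=[
    [0,0,0],
    [0,0,0],
  ],
)

```text
time_s: 20.3
tcp_pos: [0.5396, 0.1818, 0.0474]
eef_rot: [-179.9, 0.1, -99.2]
contact_force: [1.5, 5.5, 5.2]
gripper_width: 0.0005
gripper_force: 2.9
```

arm_command(
  travel=[
    [-0.0003,-0.002,0],
    [-0.0003,-0.002,0],
  ],
  delta_rot=[
    [0,0,0],
    [0,0,0],
  ],
)

```text
time_s: 20.55
tcp_pos: [0.5395, 0.1809, 0.0474]
eef_rot: [-179.9, 0.1, -99.2]
contact_force: [0.9, 5.7, 4.5]
gripper_width: 0.0
gripper_force: 3.0
```

arm_command(
  travel=[
    [-0.0003,-0.0015,0],
    [-0.0003,-0.0015,0],
  ],
  delta_rot=[
    [0,0,0],
    [0,0,0],
  ],
)

```text
time_s: 20.8
tcp_pos: [0.5395, 0.1808, 0.0474]
eef_rot: [-179.9, 0.1, -99.2]
contact_force: [-0.1, 8.5, 3.9]
gripper_width: 0.0004
gripper_force: 4.4
```

```bash
python3 pos.py
```

```text
[  0.2  140.92  47.41] [-0.1  8.5  3.9] 20.8
[  0.17 140.92  47.41] [0.3 8.4 4.3] 20.85
[  0.19 140.91  47.44] [0.8 8.  3.2] 20.9
```

arm_command(
  travel=[
    [-0.0001,-0.0006,0],
    [-0.0001,-0.0006,0],
  ],
  delta_rot=[
    [0,0,0],
    [0,0,0],
  ],
)

```text
time_s: 21.15
tcp_pos: [0.5395, 0.1807, 0.0474]
eef_rot: [-179.9, 0.1, -99.2]
contact_force: [1.2, 9.8, 3.6]
gripper_width: 0.0004
gripper_force: 5.0
```

The blank rests firmly on the stop: the TCP halted while the force rose from 5.5 to about 10 N, with only about 4 N of that on the stop. I'll back off, rise and go over the lever ball.

arm_command(
  travel=[
    [0.003,0.02,0],
    [0.006,0.04,0],
    [0.006,0.04,0.1],
    [0.006,0.04,0.2],
    [0.006,0.04,0.3],
    [0.006,0.04,0.43],
    [0.006,0.04,0.43],
    [-0.05,-0.1,0.43],
    [-0.108,-0.202,0.43],
    [-0.108,-0.202,0.38],
    [-0.108,-0.202,0.36],
    [-0.108,-0.202,0.36],
  ],
  delta_rot=[
    [0,0,0],
    [0,0,0],
    [0,0,0],
    [0,0,0],
    [0,0,0],
    [0,0,0],
    [0,0,0],
    [0,0,0],
    [0,0,0],
    [0,0,0],
    [0,0,0],
    [0,0,0],
  ],
)

```text
time_s: 22.65
tcp_pos: [0.4847, 0.0784, 0.2261]
eef_rot: [179.9, -0.1, -99.2]
contact_force: [-0.2, 0.0, 0.2]
gripper_width: 0.0007
gripper_force: 0.0
```

```bash
python3 pos.py
```

```text
[-37.66  31.07 226.08] [-0.2  0.   0.2] 22.65
[-37.22  31.48 226.74] [ 0.4 -1.   0.2] 22.7
[-37.01  31.71 227.11] [-0.7 -0.4 -0. ] 22.75
```

arm_command(
  travel=[
    [0,0,-0.03],
    [0,0,-0.044],
    [-0.013,0.002,-0.06],
    [-0.026,0.004,-0.077],
    [-0.038,0.005,-0.097],
    [-0.049,0.007,-0.117],
    [-0.058,0.008,-0.138],
    [-0.065,0.009,-0.16],
    [-0.071,0.01,-0.183],
    [-0.075,0.011,-0.206],
    [-0.078,0.012,-0.225],
    [-0.079,0.012,-0.24],
    [-0.079,0.012,-0.246],
    [-0.079,0.012,-0.246],
  ],
  delta_rot=[
    [0,0,0],
    [0,0,0],
    [0,0,0],
    [0,0,0],
    [0,0,0],
    [0,0,0],
    [0,0,0],
    [0,0,0],
    [0,0,0],
    [0,0,0],
    [0,0,0],
    [0,0,0],
    [0,0,0],
    [0,0,0],
  ],
)

```text
time_s: 24.5
tcp_pos: [0.4456, 0.0843, 0.104]
eef_rot: [-180.0, -0.0, -99.2]
contact_force: [0.2, 0.3, -0.2]
gripper_width: 0.0
gripper_force: 0.0
```

arm_command(
  travel=[
    [0,0,-0.004],
    [0,0,-0.004],
    [0,0,-0.004],
  ],
  delta_rot=[
    [0,0,0],
    [0,0,0],
    [0,0,0],
  ],
)

```text
time_s: 24.88
tcp_pos: [0.4455, 0.0843, 0.1022]
eef_rot: [-180.0, 0.0, -99.2]
contact_force: [0.4, 0.5, 1.1]
gripper_width: 0.001
gripper_force: 0.2
```

arm_command(
  travel=[
    [0,0,-0.004],
    [0,0,-0.004],
  ],
  delta_rot=[
    [0,0,0],
    [0,0,0],
  ],
)

```text
time_s: 25.12
tcp_pos: [0.4457, 0.0843, 0.1011]
eef_rot: [-180.0, 0.0, -99.1]
contact_force: [-4.4, -0.8, 14.8]
gripper_width: 0.0003
gripper_force: 7.3
```

arm_command(
  travel=[
    [0,0,-0.003],
    [0,0,-0.003],
  ],
  delta_rot=[
    [0,0,0],
    [0,0,0],
  ],
)

```text
time_s: 25.38
tcp_pos: [0.4458, 0.0844, 0.1008]
eef_rot: [-179.9, 0.0, -99.1]
contact_force: [-10.6, -0.4, 29.8]
gripper_width: 0.0003
gripper_force: 15.0
```

The lever is on its hard stop with the ball top at z = 0.082, as specified. I'll lift away and inspect.

arm_command(
  travel=[
    [0,0,0.02],
    [0,0,0.1],
    [0,0,0.2],
    [0,0,0.3],
    [0,0.2,0.36],
    [0,0.4,0.36],
    [0,0.6,0.36],
    [0,0.6,0.36],
    [0,0.6,0.36],
    [0,0.6,0.36],
    [0,0.6,0.36],
  ],
  delta_rot=[
    [0,0,0],
    [0,0,0],
    [0,0,0],
    [0,0,0],
    [0,0,0],
    [0,0,0],
    [0,0,0],
    [0,0,0],
    [0,0,0],
    [0,0,0],
    [0,0,0],
  ],
)

```text
time_s: 26.75
tcp_pos: [0.445, 0.384, 0.2779]
eef_rot: [180.0, -0.1, -99.2]
contact_force: [0.1, -0.6, -0.1]
gripper_width: 0.0002
gripper_force: 0.0
```

```bash
python3 - <<'E'
from h import *
a=cap("scene")["img"][165:235,195:345,::-1]; b=cap("top")["img"][140:285,90:370,::-1]
f=lambda i,w:cv2.resize(i,(w,int(i.shape[0]*w/i.shape[1])),interpolation=cv2.INTER_CUBIC)
cv2.imwrite("pics/end.png",np.vstack([f(a,480),f(b,480)]))
g=cap("scene")["img"].mean(2); np.set_printoptions(linewidth=200); print(g[209:219,216:236].astype(int))
E
```

```text
[[172 105  76  79  98 133 149 149 149 148 149 149 150 149 148 149 122  84  84  82]
 [171  92  43  44  46  96 159 203 218 218 218 218 217 216 217 191 125  64  47  47]
 [192 106  40  40  41  69  93 134 195 221 220 220 220 194 136  98  77  48  41  41]
 [210 135  39  40  40  41  63  86 115 164 206 194 136  98  91  77  54  41  41  41]
 [210 138  41  39  40  39  39  53  80  95 135 134  90  78  54  42  42  40  40  40]
 [163 118  39  41  40  39  39  40  46  65  86  81  59  45  36  36  38  40  40  40]
 [102  78  39  39  40  39  39  37  43  58  81  75  45  37  37  36  38  40  39  39]
 [ 94  73  39  39  39  39  39  54  80  92  95  96  82  53  37  38  39  39  40  40]
 [136  81  56  38  39  53  79  93  95  97  97  96  95  86  61  38  40  39  39  39]
 [195 166 116  60  58  80  94  96  97  96  94  94  93  93  92  75  47  40  38  38]]
```

View pics/end.png

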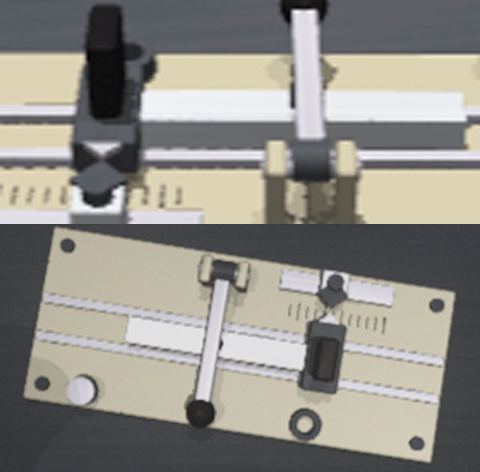

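The final view shows the lever level with its ball at (201,413) in the lower panel, the blank's end against the stop at about (303,352), and the pointer meeting the rider. The pointer pixels match those from before the blank arrived, and the collet and ring have not moved. I'll hand in.

```bash
python3 -c "
from plant import close_job; print(close_job())"
```

```text
the job is handed in; nothing more can be done
None
```

The job is handed in at about 27 s: the pointer is on the rider's point to within roughly 1 mm (the two cameras differ by about that much), the blank rests on the stop with the stop unmoved, the lever is fully down, and the rider, collet and ring were not touched.

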